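# Switch on and zero the dispensary scale

### The arm

A 6-joint arm with a two-finger parallel gripper is mounted at the origin on the work surface. World frame = base frame: x ahead of the robot, y to its left, z up, the work surface at z = 0. Lengths are in mm, angles in rad, forces in N, time in s.
With the tool pointing down it reaches from about 250 to 725 mm from the base axis. Payload 9.7 kg.
Tool frame: the origin (TCP) lies on the centre line of the jaws, within the pads' length; the fingertips stand 25 mm ahead of it and the grasp point (between the pads) lies 6 mm ahead of it (robot.tips_ahead is the distance from the TCP to the fingertips, in mm); z points along the fingers, y is the line along which they close (so a half turn about z gives the same grasp; the last joint's range is limited). The gripper opens to 85 mm and grips with 20 to 120 N. Pads are 22 mm wide; open, the fingers measure 114 mm over their backs; the gripper's body (76 mm by 85 mm) begins 54 mm behind the grasp point. The pads swing forward as they close: fully open they stand 13 mm farther back than shut.
Start: joints at [1.255, 0.087, 0.176, 1.66, 0, 1.571], TCP at [170.815, 522.8, 256.284] pointing down, gripper open.
Joint ranges: [-3.13, 3.13], [-0.85, 1.81], [-1.15, 1.24], [-2.2, 2.28], [-1.44, 1.52], [-3.14, 3.14]. Speed limits (rad/s): [2.22, 2.22, 2.57, 3.14, 3.14, 3.14].

### API

Orientations are given as a unit quaternion [x, y, z, w].
In Python, from workcell import robot gives the robot as it stands.
- The arm moves only by the tool drive_tool, never from a script. Its argument "rows" is a list that holds one entry, the list of rows, each a list of 7 numbers: the shift along the world's x, y, z in cm, then the turn, a rotation vector about the world's x, y, z in rad, then the closure, from 0 (fully open) to 1 (shut). A call has 1 to 12 rows; each row is the pose to reach, as a shift and turn from the pose commanded when the call began; what a row does not reach only later rows make up. A row lasts 1/12 s, in which the tool goes at most 41.7 mm and 7.16 degrees, less where a joint would pass 70% of its speed; a pose out of reach is approached as far as the arm can. A call with a gripper value outside its range is refused whole. The fingers move at their own pace and stop on an object; "grip_force" is the grip in N (left out, the last holds). Time passes only in rows, so rows that repeat a pose let the fingers close. It gives the time, the measured TCP pose, the force, the opening and the grip force at its end, in the units of the state.
- robot.sense(): the state, without advancing time (a new reading comes with each control period).
- robot.snapshot(name): name is "side" or "top"; returns a dict with "img" (384x512x3 uint8, red, green, blue), "intrinsics" (3x3 intrinsics, pixels), "rvec" (rotation vector, rad) and "tvec" (3), from world to camera coordinates, as OpenCV has them. Camera axes: x right, y down, z forward; pixel columns grow to the right and rows downward; lengths in mm; the calibration is good to about 2 mm. A picture is of the moment at which its call begins. There is no depth.
- robot.close_job(): hands the job in; it is judged then, once.
The state is a dict: "t": time; "joint_positions": joint angles; "qvel": joint speeds; "joint_torque": joint torques, N m; "tool_pos": TCP position; "tcp_rot": TCP orientation; "wrist_force": force on the tool from outside, world axes, zero at the start; "torque": the same for the moment, N m; "finger_gap": finger opening in mm; "grip_force": force on a finger pad.
Only numpy, scipy, OpenCV 4.12 (cv2) and the standard library are available. Lean on these libraries where they do the work, as an engineer would, in place of code of your own. Each camera call takes 0.05 s, during which the arm holds its last target. There are 200 camera calls.

### The job

Get the dispensary's bench scale ready for counting tablets with its empty cup on: with closed fingertips press the raised near end of the rocker switch (the tilted paddle that runs front to back) right down so the scale is on, then press the long bar-shaped key (it lies crosswise) fully down, keep it down for two seconds to zero the scale, let it come back up and withdraw clear of everything. Be gentle, do not press the round or the square key, keep off the pan, and leave the cup, the bottle, the jar and the counting tray where they stand: nothing is to be picked up.

Things in the scene. Friction and masses are not known exactly. Their poses are not given: they have to be found in the camera images.
- scale: White bench scale, 250 (x) by 270 (y) mm, fast on the counter. Origin: centre of its underside; z up; its front faces -x. On its front deck (50 mm above the counter) four plain grey controls on black bases, turned with the scale, stand in a row along y: x = -85 mm, y = -87, -29, 29, 87 mm; which is where varies.
- pan: Steel pan on the scale's back part, 140 (x) by 200 (y) by 8 mm, its top 72 mm above the counter, its front edge 65 mm behind the row of controls. Same origin and axes as the scale; the pan's centre is at x = 50 mm, y = 0. Fingers and arm must keep off it (over 1 N spoils the weighing).
- power (a joint): Tilt of the rocker switch, rad: 0 = off (the end nearest the robot, -x, is raised), 0.5 = fully tipped on (that end is down). It stays where it is left (friction: 1.3 N at the paddle's end moves it, more nearer the middle). It counts as on above 0.3.
- power_end (a point): The point to press: centre of the top face of the rocker's raised half, 22 mm from the pivot towards -x. The rocker is a flat paddle 56 (x) by 26 (y) by 8 mm, tilted 0.2 rad when off, 0.3 rad the other way when fully on; its pivot lies along y, 63 mm above the counter. This point is about 71 mm above the counter when off, 60 mm fully on.
- power_base: Black base under the rocker switch, 66 (x) by 34 (y) by 10 mm. Origin: centre of its underside, on the scale's deck; axes as the scale's. Over 30 N on it and its rocker harms the switch.
- key_bar_base: Black base under the long bar key, 24 (x) by 54 (y) by 6 mm. Origin: centre of its underside, on the scale's deck; axes as the scale's. Over 30 N on it and its key harms the key.
- key_bar (a joint): Travel of the long bar key, m: 0 = up, 0.008 = fully down; counts as pressed down above 0.005 (4.5 N). It is sprung: 1.5 N to start, 6.3 N fully down, and comes up by itself.
- key_bar_top (a point): Centre of the top face of the long bar key, 16 (x) by 46 (y) mm, 68 mm above the counter when up; it goes straight down. The top is 12 mm above its black base.
- key_round (a joint): Travel of the round key, same spring and travel as the bar key. Not to be pressed (2 mm fails).
- key_round_top (a point): Centre of the top face of the round key, 26 mm across, 68 mm above the counter.
- key_square (a joint): Travel of the square key, same spring and travel as the bar key. Not to be pressed (2 mm fails).
- key_square_top (a point): Centre of the top face of the square key, 26 by 26 mm, 68 mm above the counter.
- cup: Empty white plastic counting cup standing loose on the pan, 64 mm across the rim, 45 mm high (rim 117 mm above the counter), 40 g. Origin: centre of its underside. Leave alone.
- bottle: Loose white tablet bottle standing on the counter beside the scale, 62 mm across, 115 mm high. Origin: centre of its underside. Leave alone.
- jar: Loose amber glass jar standing on the counter beside the scale, 54 mm across, 80 mm high. Origin: centre of its underside. Leave alone.
- tray: Loose red tablet-counting tray lying on the counter to the scale's left, 130 (x) by 160 (y) by 20 mm. Origin: centre of its underside. Leave alone.

How it is judged:
By the outcome, as a careful person would: the job done as asked, in the order asked, and still so for the second after the job is handed in, with the robot touching nothing.
It also fails if it takes over 45 s, if anything falls off the work surface, if the arm or the gripper's body presses on something with over 40 N, if the wrist force passes 120 N, or if a joint passes its speed limit or range.

## Working session

There is one attempt and no reset: what is moved stays moved. The work goes in short steps, Python scripts to look and compute and a tool call to move; the robot and the scene stay as the last step left them, time stands still between calls to the robot, and variables do not carry over. Pictures are saved under pics/ and viewed, at most 10 in all, crops included, and the job is handed in when it is done.

Besides the shell and the picture viewer there is one more tool, called after "Request:" by a JSON object that holds its "fn" and its "kwargs". drive_tool: Moves the arm, as the interface text tells. Its arguments: {"type":"object","properties":{"rows":{"type":"array","items":{"type":"array","items":{"type":"array","items":{"type":"number"}}}},"grip_force":{"type":"number"}},"required":["rows"]}

```bash
mkdir -p pics; python3 - <<'E'
from workcell import robot
import cv2, numpy as np
for n in ("top","side"):
    s=robot.snapshot(n); np.savez(f"{n}0.npz",**{k:np.array(v) for k,v in s.items()})
    cv2.imwrite(f"pics/{n}0.png",cv2.resize(s["img"][:,:,::-1],None,fx=1.5,fy=1.5,interpolation=cv2.INTER_CUBIC))
    R=cv2.Rodrigues(np.array(s["rvec"],float))[0]; print(n,-R.T@np.array(s["tvec"]).ravel())
print(robot.sense())
E
```

```text
top [ 422.53573247   18.64020914 1133.45054007]
side [179.48070398 438.57944977 541.02507698]
{'t': 0.1, 'joint_positions': array([ 1.25497517e+00,  8.73972732e-02,  1.75219723e-01,  1.65980973e+00,
       -3.65664830e-05,  1.57080290e+00]), 'qvel': array([-0.00038572, -0.00015868,  0.00143291,  0.00056189, -0.00052817,
        0.00014818]), 'joint_torque': array([ 2.38496932e-04, -5.21564591e+01,  4.65653300e+01,  1.60793628e-02,
       -4.74180081e-05,  9.28749046e-06]), 'tool_pos': array([170.78205722, 522.62541708, 255.6615011 ]), 'tcp_rot': array([ 1.57258337e-01,  9.87557320e-01, -5.90944155e-04, -7.55842205e-05]), 'wrist_force': array([-0.39361385, -0.3556722 , -0.9749766 ]), 'torque': array([ 0.0222252 , -0.00503057, -0.01193946]), 'grip_force': 0.0, 'finger_gap': 85.73240757624619}
```

View pics/top0.png

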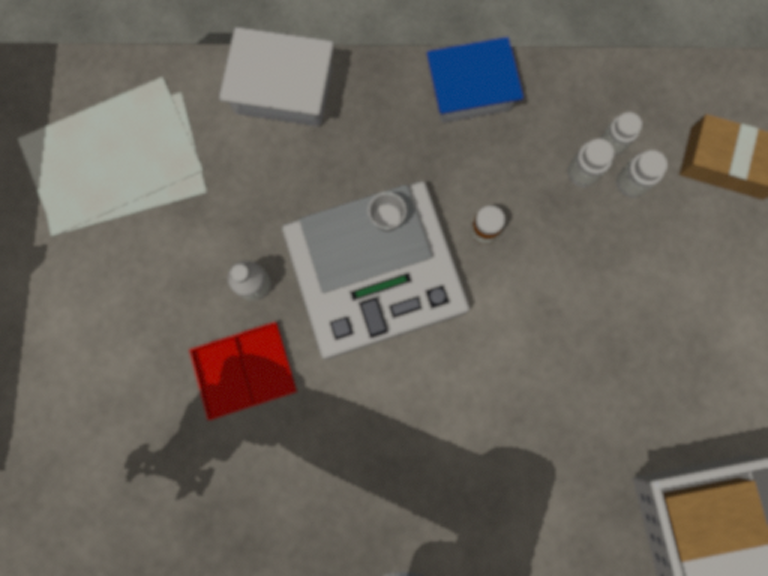

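View pics/side0.png

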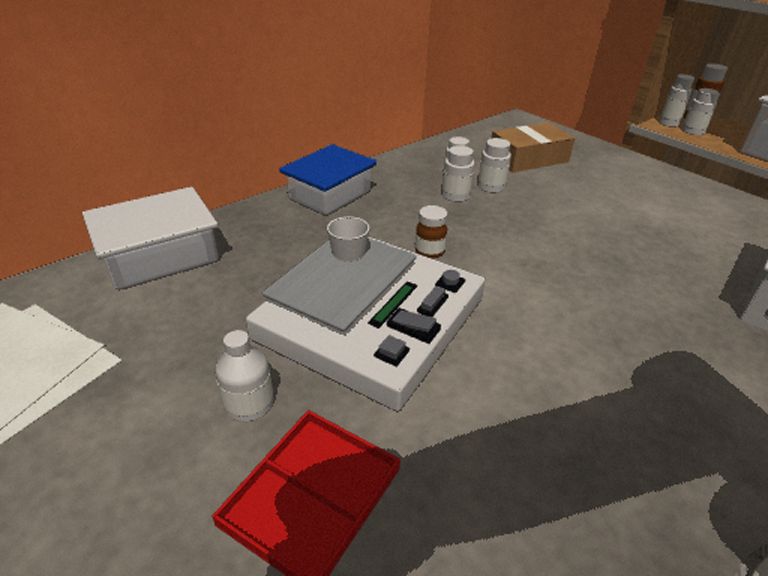

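The top view shows the four controls as dark spots at about (341,328) square, (374,317) rocker, (405,306) bar and (437,296) round (1.5× pixels). The side view confirms that order, with the square at (392,349), rocker (414,324), bar (433,301) and round (451,280). The arm's shadow doesn't reach them.

```bash
cat > h.py <<'E'
import cv2, numpy as np
def load(n):
    s=np.load(n); return s["img"],s["intrinsics"].astype(float),cv2.Rodrigues(s["rvec"].astype(float))[0],s["tvec"].astype(float).reshape(3)
def ray(p,K,R,t,z):
    d=R.T@np.linalg.solve(K,[p[0],p[1],1]); c=-R.T@t
    return (c+d*(z-c[2])/d[2])[:2]
NOM=np.array([[-85,87],[-85,29],[-85,-29],[-85,-87.]])
def fit(P):  # rigid 2D
    a=NOM-NOM.mean(0); b=P-P.mean(0)
    th=np.arctan2((a[:,0]*b[:,1]-a[:,1]*b[:,0]).sum(),(a*b).sum())
    R=np.array([[np.cos(th),-np.sin(th)],[np.sin(th),np.cos(th)]])
    return th,R,P.mean(0)-R@NOM.mean(0)
E
python3 - <<'E'
from h import *
seeds={"top":[(341,328),(374,317),(405,306),(437,296)],"side":[(392,349),(414,324),(433,301),(451,280)]}
for n in seeds:
    img,K,Rc,t=load(n+"0.npz"); big=cv2.resize(img,None,fx=4,fy=4,interpolation=cv2.INTER_CUBIC)
    v=big.max(2); m=(v<125).astype(np.uint8)
    nl,lab,st,cen=cv2.connectedComponentsWithStats(m)
    P=[]
    for s in seeds[n]:
        x,y=[int(c/1.5*4) for c in s]; l=lab[y,x]
        cs,_=cv2.findContours((lab==l).astype(np.uint8),0,2)
        r=cv2.minAreaRect(max(cs,key=cv2.contourArea)); c=(np.array(r[0])+.5)/4-.5
        w=ray(c,K,Rc,t,57 if n=="top" else 60); P.append(w); print(n,l,st[l,4]/16,c.round(1),np.round(np.array(r[1])/4,1),w.round(1))
    P=np.array(P); th,R,T=fit(P)
    print("th",th,"origin",T.round(1),"res",(P-(NOM@R.T+T)).round(1).tolist())
    if n=="top":
        # white body outline
        hsv=cv2.cvtColor(big,cv2.COLOR_RGB2HSV); 
        for q in [[-125,135],[-125,-135],[125,-135],[125,135]]:
            w=R@q+T; X=Rc@np.array([*w,50])+t; u=K@X; print("corner px(1.5x)",(u[:2]/u[2]*1.5).round(0))
E
```

```text
top 10 182.75 [227.7 218.2] [13.4 14.4] [536.  111.5]
top 7 677.75 [257.9 203.5] [34.8 42.3] [575.   34.1]
top 9 199.5625 [270.1 204.3] [ 9.6 21.7] [573.4   2.5]
top 8 180.75 [291.3 197.3] [13.4 13.9] [592.2 -52.2]
th 0.30948835646250905 origin [650.1  49.9] res [[-6.7, 4.7], [14.7, -17.5], [-4.5, 6.1], [-3.5, 6.7]]
corner px(1.5x) [324. 354.]
corner px(1.5x) [474. 308.]
corner px(1.5x) [430. 177.]
corner px(1.5x) [286. 220.]
side 553 303.0 [261.2 233.7] [18.9 19.1] [532.6 114.5]
side 472 1269.625 [277.8 199.6] [45.4 58. ] [587.3  20.5]
side 472 1269.625 [277.8 199.6] [45.4 58. ] [587.3  20.5]
side 472 1269.625 [277.8 199.6] [45.4 58. ] [587.3  20.5]
th 0.5275461205929001 origin [647.1  86.8] res [[2.7, -4.7], [28.3, -48.5], [-0.9, 1.6], [-30.1, 51.7]]
```

```bash
python3 - <<'E'
from h import *
seeds={"top":[(341,328),(374,317),(405,306),(437,296)],"side":[(392,349),(414,324),(433,301),(451,280)]}
for n in seeds:
  img,K,Rc,t=load(n+"0.npz"); big=cv2.resize(img,None,fx=4,fy=4,interpolation=cv2.INTER_CUBIC)
  for T_ in (70,95,110):
    m=(big.max(2)<T_).astype(np.uint8); nl,lab,st,cen=cv2.connectedComponentsWithStats(m); out=[]
    for i,s in enumerate(seeds[n]):
        x,y=[int(c/1.5*4) for c in s]; w=lab[y-30:y+31,x-30:x+31]; l=np.bincount(w[w>0],minlength=1).argmax() if (w>0).any() else 0
        cs,_=cv2.findContours((lab==l).astype(np.uint8),0,2)
        r=cv2.minAreaRect(max(cs,key=cv2.contourArea)); c=(np.array(r[0])+.5)/4-.5
        out.append((ray(c,K,Rc,t,57 if n=="top" else 60).round(1).tolist(),np.round(np.array(r[1])/4,1).tolist()))
    print(n,T_,*out,sep="\n  ")
NOM3=np.array([[536,111.5],[573.4,2.5],[592.2,-52.2]]); import h; h.NOM=h.NOM[[0,2,3]]
th,R,T=h.fit(NOM3); print(th,T,(NOM3-(h.NOM@R.T+T)).round(1).tolist())
for nm,q,z in [("power_end",[-107,29],71),("rocker",[-85,29],63),("bar",[-85,-29],68)]:
    w=R@q+T; o=[]
    for n in seeds:
        img,K,Rc,t=load(n+"0.npz"); u=K@(Rc@np.array([*w,z])+t); o.append((u[:2]/u[2]).round(1))
    print(nm,w.round(1),o)
for n in seeds:
    img,K,Rc,t=load(n+"0.npz"); vis=img[:,:,::-1].copy(); 
    S=4; c={"top":(265,205),"side":(280,210)}[n]; x0,y0=c[0]-60,c[1]-45
    vis=cv2.resize(vis[y0:y0+90,x0:x0+120],None,fx=S,fy=S,interpolation=cv2.INTER_CUBIC)
    for q,z in [([-107,29],71),([-85,29],67),([-85,-29],68),([-85,87],68),([-85,-87],68),([-125,135],50),([-125,-135],50),([-15,100],72),([-15,-100],72)]:
        u=K@(Rc@np.array([*(R@q+T),z])+t); u=u[:2]/u[2]; p=((u-[x0,y0]+.5)*S).astype(int); cv2.drawMarker(vis,tuple(map(int,p)),(0,0,255),0,10,1)
    cv2.imwrite(f"v_{n}.png",vis)
cv2.imwrite("pics/ov.png",cv2.resize(np.vstack([cv2.imread("v_top.png"),cv2.imread("v_side.png")]),None,fx=.83,fy=.83))
E
```

```text
top
  70
  ([532.0, 104.3], [7.7, 14.4])
  ([555.0, 56.8], [23.6, 11.6])
  ([566.2, 1.4], [1.8, 17.7])
  ([592.2, -52.0], [11.1, 11.4])
top
  95
  ([536.0, 111.5], [11.9, 12.8])
  ([555.3, 56.7], [24.9, 13.0])
  ([573.3, 2.6], [8.1, 20.1])
  ([592.2, -52.2], [12.0, 12.6])
top
  110
  ([535.9, 111.6], [12.6, 13.5])
  ([555.3, 56.8], [25.6, 13.7])
  ([573.3, 2.6], [8.9, 20.9])
  ([592.3, -52.1], [12.7, 13.3])
side
  70
  ([531.9, 116.1], [19.6, 15.5])
  ([561.1, 58.7], [39.4, 40.4])
  ([568.7, 8.3], [11.1, 21.5])
  ([585.1, -43.0], [18.9, 10.3])
side
  95
  ([532.1, 115.2], [17.8, 19.0])
  ([587.0, 21.0], [45.0, 57.5])
  ([587.0, 21.0], [45.0, 57.5])
  ([587.0, 21.0], [45.0, 57.5])
side
  110
  ([532.3, 114.9], [18.1, 19.3])
  ([587.0, 20.8], [45.1, 57.8])
  ([587.0, 20.8], [45.1, 57.8])
  ([587.0, 20.8], [45.1, 57.8])
0.33067888857647915 [644.45625789  57.34119025] [[0.2, -0.5], [-0.1, 0.2], [-0.1, 0.3]]
power_end [533.8  50. ] [array([251.4, 218.7]), array([285.6, 214.8])]
rocker [554.6  57.2] [array([248.8, 210.9]), array([275.6, 213.8])]
bar [573.5   2.3] [array([270.3, 203.6]), array([288.8, 196.6])]
```

View pics/ov.png

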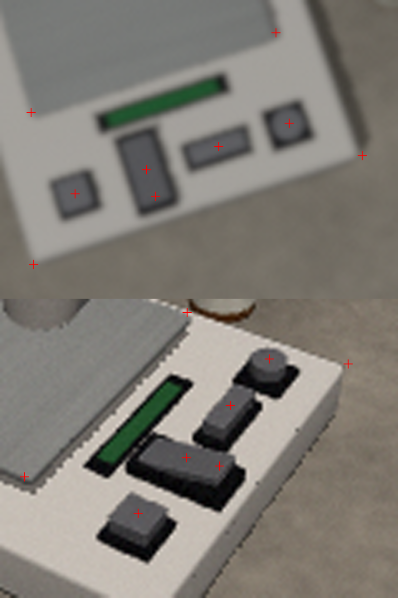

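The model markers land on the controls in both views. Targets are power_end at (533.8, 50.0) and the bar at (573.5, 2.3), with the scale yawed 0.331. First I cross at height with the fingers shut, turning +0.646.

Request:
{"fn": "drive_tool", "kwargs": {"rows": [[[36.1, -47.3, 0, 0, 0, 0.646, 1], [36.1, -47.3, 0, 0, 0, 0.646, 1], [36.1, -47.3, 0, 0, 0, 0.646, 1], [36.1, -47.3, 0, 0, 0, 0.646, 1], [36.1, -47.3, 0, 0, 0, 0.646, 1], [36.1, -47.3, 0, 0, 0, 0.646, 1], [36.1, -47.3, 0, 0, 0, 0.646, 1], [36.1, -47.3, 0, 0, 0, 0.646, 1], [36.1, -47.3, 0, 0, 0, 0.646, 1], [36.1, -47.3, 0, 0, 0, 0.646, 1], [36.1, -47.3, 0, 0, 0, 0.646, 1], [36.1, -47.3, 0, 0, 0, 0.646, 1]]], "grip_force": 20}}

```text
t: 1.1
tool_pos: [464.7, 137.0, 256.2]
tcp_rot: [-0.164, 0.986, 0.0, -0.0]
wrist_force: [0.7, 1.3, 0.8]
finger_gap: -0.3
grip_force: 0.0
```

Request:
{"fn": "drive_tool", "kwargs": {"rows": [[[0, 0, 0, 0, 0, 0, 1], [0, 0, 0, 0, 0, 0, 1], [0, 0, 0, 0, 0, 0, 1]]]}}

```text
t: 1.35
tool_pos: [463.8, 138.8, 256.0]
tcp_rot: [-0.164, 0.986, 0.0, -0.0]
wrist_force: [-0.1, 0.7, 0.4]
finger_gap: 0.2
grip_force: 0.0
```

```bash
python3 - <<'E'
from workcell import robot
from scipy.spatial.transform import Rotation as Ro
s=robot.sense(); p=s["tool_pos"]; print(p, robot.tips_ahead, Ro.from_quat(s["tcp_rot"]).as_matrix().round(4).tolist(), [531.9-p[0],49.4-p[1]], s["wrist_force"])
E
```

```text
[463.81046653 138.83786022 255.95157626] 25.0 [[-0.9463, -0.3233, -0.001], [-0.3233, 0.9463, -0.0], [0.0009, 0.0003, -1.0]] [np.float64(68.0895334730348), np.float64(-89.43786021835214)] [-0.08652899  0.68631907  0.43924781]
```

Request:
{"fn": "drive_tool", "kwargs": {"rows": [[[6.81, -8.94, 0, 0, 0, 0, 1], [6.81, -8.94, 0, 0, 0, 0, 1], [6.81, -8.94, 0, 0, 0, 0, 1], [6.81, -8.94, -4, 0, 0, 0, 1], [6.81, -8.94, -7, 0, 0, 0, 1], [6.81, -8.94, -10, 0, 0, 0, 1], [6.81, -8.94, -12, 0, 0, 0, 1], [6.81, -8.94, -13, 0, 0, 0, 1], [6.81, -8.94, -13, 0, 0, 0, 1], [6.81, -8.94, -13, 0, 0, 0, 1], [6.81, -8.94, -13, 0, 0, 0, 1]]]}}

```text
t: 2.27
tool_pos: [532.7, 50.3, 128.2]
tcp_rot: [-0.165, 0.986, -0.0, 0.001]
wrist_force: [-0.6, 0.0, -0.0]
finger_gap: 0.2
grip_force: 0.0
```

```bash
python3 - <<'E'
from workcell import robot
import cv2, numpy as np
o=[]
for n,c in (("top",(265,205)),("side",(280,205))):
    s=robot.snapshot(n); im=s["img"][c[1]-65:c[1]+65,c[0]-65:c[0]+65,::-1]
    o.append(cv2.resize(im,None,fx=3,fy=3,interpolation=cv2.INTER_CUBIC))
cv2.imwrite("pics/a1.png",np.hstack(o))
s=robot.sense(); print(s["tool_pos"],s["wrist_force"])
E
```

```text
[532.81425278  49.95198946 128.07731114] [ 0.72663542 -0.0660625   0.33759643]
```

View pics/a1.png

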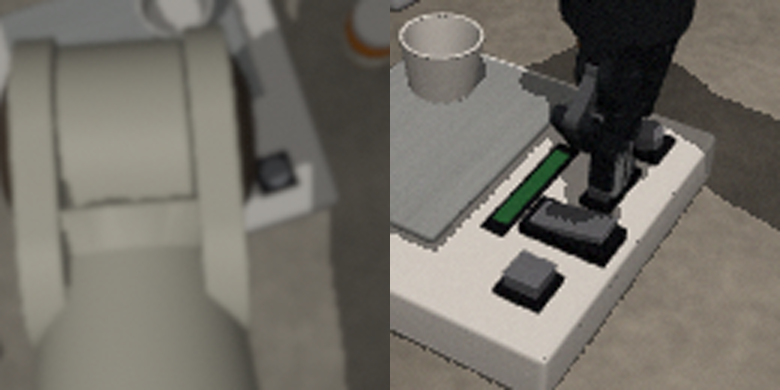

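The side crop shows the closed tips at about (607,195), right above the rocker's raised near end. I'll approach it now.

Request:
{"fn": "drive_tool", "kwargs": {"rows": [[[-0.05, 0, -1, 0, 0, 0, 1], [-0.05, 0, -2, 0, 0, 0, 1], [-0.05, 0, -2.5, 0, 0, 0, 1], [-0.05, 0, -2.5, 0, 0, 0, 1], [-0.05, 0, -2.5, 0, 0, 0, 1], [-0.05, 0, -2.5, 0, 0, 0, 1]]]}}

```text
t: 2.87
tool_pos: [531.6, 49.5, 101.4]
tcp_rot: [-0.164, 0.986, 0.0, -0.0]
wrist_force: [0.4, 0.1, 0.1]
finger_gap: -0.3
grip_force: 0.0
```

Request:
{"fn": "drive_tool", "kwargs": {"rows": [[[0, 0, -0.15, 0, 0, 0, 1], [0, 0, -0.3, 0, 0, 0, 1], [0, 0, -0.45, 0, 0, 0, 1], [0, 0, -0.6, 0, 0, 0, 1], [0, 0, -0.6, 0, 0, 0, 1], [0, 0, -0.6, 0, 0, 0, 1]]]}}

```text
t: 3.37
tool_pos: [531.5, 49.6, 95.2]
tcp_rot: [-0.164, 0.986, 0.0, -0.0]
wrist_force: [-0.2, -0.2, -0.4]
finger_gap: 0.0
grip_force: 0.0
```

Request:
{"fn": "drive_tool", "kwargs": {"rows": [[[0, 0, -0.1, 0, 0, 0, 1], [0, 0, -0.2, 0, 0, 0, 1], [0, 0, -0.3, 0, 0, 0, 1], [0, 0, -0.3, 0, 0, 0, 1]]]}}

```text
t: 3.7
tool_pos: [531.5, 49.6, 92.1]
tcp_rot: [-0.164, 0.986, 0.0, -0.0]
wrist_force: [-0.9, 0.2, 0.7]
finger_gap: -0.2
grip_force: 0.0
```

Request:
{"fn": "drive_tool", "kwargs": {"rows": [[[0, 0, -0.1, 0, 0, 0, 1], [0, 0, -0.2, 0, 0, 0, 1], [0, 0, -0.2, 0, 0, 0, 1]]]}}

```text
t: 3.95
tool_pos: [531.4, 49.5, 90.1]
tcp_rot: [-0.164, 0.986, -0.0, -0.0]
wrist_force: [-1.9, -1.1, 3.3]
finger_gap: -0.2
grip_force: 1.2
```

Request:
{"fn": "drive_tool", "kwargs": {"rows": [[[0, 0, -0.05, 0, 0, 0, 1], [0, 0, -0.1, 0, 0, 0, 1], [0, 0, -0.1, 0, 0, 0, 1]]]}}

```text
t: 4.2
tool_pos: [531.4, 49.5, 89.1]
tcp_rot: [-0.164, 0.986, -0.0, -0.0]
wrist_force: [-2.2, -0.4, 1.6]
finger_gap: -0.1
grip_force: 1.3
```

Request:
{"fn": "drive_tool", "kwargs": {"rows": [[[0, 0, -0.05, 0, 0, 0, 1], [0, 0, -0.1, 0, 0, 0, 1], [0, 0, -0.1, 0, 0, 0, 1]]]}}

```text
t: 4.45
tool_pos: [531.5, 49.6, 88.2]
tcp_rot: [-0.164, 0.986, -0.0, -0.0]
wrist_force: [-2.3, -2.5, 2.5]
finger_gap: -0.2
grip_force: 1.3
```

Request:
{"fn": "drive_tool", "kwargs": {"rows": [[[0, 0, -0.05, 0, 0, 0, 1], [0, 0, -0.05, 0, 0, 0, 1], [0, 0, -0.05, 0, 0, 0, 1]]]}}

```text
t: 4.7
tool_pos: [531.6, 49.6, 87.7]
tcp_rot: [-0.164, 0.986, 0.0, 0.0]
wrist_force: [-1.9, -1.0, 2.3]
finger_gap: -0.2
grip_force: 1.1
```

Request:
{"fn": "drive_tool", "kwargs": {"rows": [[[0, 0, -0.05, 0, 0, 0, 1], [0, 0, -0.05, 0, 0, 0, 1], [0, 0, -0.05, 0, 0, 0, 1]]]}}

```text
t: 4.95
tool_pos: [531.6, 49.6, 87.3]
tcp_rot: [-0.164, 0.986, -0.0, 0.0]
wrist_force: [-2.2, -0.5, 1.1]
finger_gap: 0.1
grip_force: 1.1
```

Request:
{"fn": "drive_tool", "kwargs": {"rows": [[[0, 0, -0.05, 0, 0, 0, 1], [0, 0, -0.05, 0, 0, 0, 1], [0, 0, -0.05, 0, 0, 0, 1]]]}}

```text
t: 5.2
tool_pos: [531.6, 49.6, 87.1]
tcp_rot: [-0.164, 0.986, 0.0, 0.0]
wrist_force: [-3.5, -1.2, 4.6]
finger_gap: 0.2
grip_force: 2.7
```

Request:
{"fn": "drive_tool", "kwargs": {"rows": [[[0, 0, -0.05, 0, 0, 0, 1], [0, 0, -0.05, 0, 0, 0, 1], [0, 0, -0.05, 0, 0, 0, 1]]]}}

```text
t: 5.45
tool_pos: [531.7, 49.6, 86.9]
tcp_rot: [-0.164, 0.986, -0.0, 0.0]
wrist_force: [-4.6, -0.8, 8.7]
finger_gap: 0.5
grip_force: 4.5
```

The force rises from 1.1 to 8.7 N with hardly any more travel, so the rocker has bottomed. I'll lift off, go over the bar and look.

Request:
{"fn": "drive_tool", "kwargs": {"rows": [[[0, 0, 0.5, 0, 0, 0, 1], [0, 0, 2, 0, 0, 0, 1], [0, 0, 3, 0, 0, 0, 1], [2, -2.3, 3, 0, 0, 0, 1], [4.18, -4.73, 3, 0, 0, 0, 1], [4.18, -4.73, 3, 0, 0, 0, 1], [4.18, -4.73, 3, 0, 0, 0, 1], [4.18, -4.73, 3, 0, 0, 0, 1]]]}}

```text
t: 6.12
tool_pos: [573.3, 2.3, 116.2]
tcp_rot: [-0.164, 0.986, 0.0, -0.0]
wrist_force: [-0.4, 0.5, -0.6]
finger_gap: 0.3
grip_force: 0.0
```

```bash
python3 - <<'E'
from workcell import robot
import cv2, numpy as np
s=robot.snapshot("side"); c=(280,205)
cv2.imwrite("pics/a2.png",cv2.resize(s["img"][c[1]-50:c[1]+50,c[0]-65:c[0]+65,::-1],None,fx=5,fy=5,interpolation=cv2.INTER_CUBIC))
s=robot.sense(); print(s["tool_pos"],s["wrist_force"])
E
```

```text
[573.10084341   2.68418103 116.28806186] [-0.00215426  0.11405465 -0.16360776]
```

View pics/a2.png

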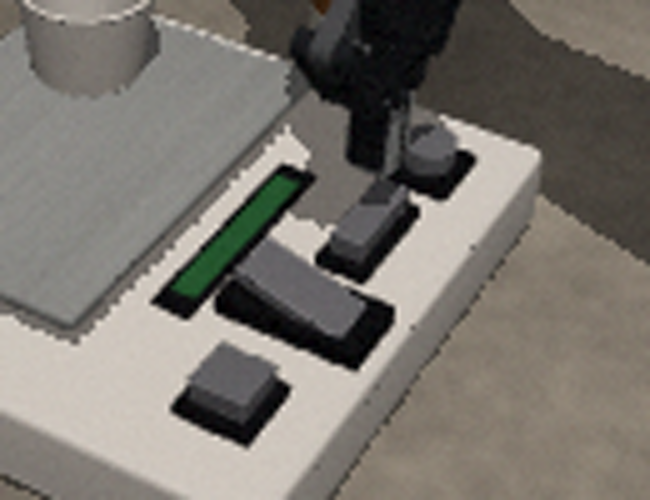

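The rocker is now tipped on: near end down at (340,315), far end up at (265,250). The tips hang above the bar key, at about (375,170) over (372,218). Now I press the bar.

Request:
{"fn": "drive_tool", "kwargs": {"rows": [[[0, 0, -1, 0, 0, 0, 1], [0, 0, -1.8, 0, 0, 0, 1], [0, 0, -2, 0, 0, 0, 1], [0, 0, -2, 0, 0, 0, 1], [0, 0, -2, 0, 0, 0, 1]]]}}

```text
t: 6.58
tool_pos: [573.1, 2.5, 96.0]
tcp_rot: [-0.165, 0.986, 0.0, -0.0]
wrist_force: [1.4, -0.1, 0.5]
finger_gap: 0.0
grip_force: 0.0
```

Request:
{"fn": "drive_tool", "kwargs": {"rows": [[[0, 0, -0.1, 0, 0, 0, 1], [0, 0, -0.2, 0, 0, 0, 1], [0, 0, -0.3, 0, 0, 0, 1], [0, 0, -0.4, 0, 0, 0, 1], [0, 0, -0.5, 0, 0, 0, 1], [0, 0, -0.6, 0, 0, 0, 1], [0, 0, -0.6, 0, 0, 0, 1]]]}}

```text
t: 7.17
tool_pos: [573.5, 2.3, 90.4]
tcp_rot: [-0.164, 0.986, -0.0, 0.0]
wrist_force: [-0.7, -0.4, 2.5]
finger_gap: 0.1
grip_force: 1.4
```

Request:
{"fn": "drive_tool", "kwargs": {"rows": [[[0, 0, -0.1, 0, 0, 0, 1], [0, 0, -0.2, 0, 0, 0, 1], [0, 0, -0.3, 0, 0, 0, 1], [0, 0, -0.4, 0, 0, 0, 1], [0, 0, -0.5, 0, 0, 0, 1], [0, 0, -0.55, 0, 0, 0, 1], [0, 0, -0.55, 0, 0, 0, 1]]]}}

```text
t: 7.75
tool_pos: [573.5, 2.3, 85.1]
tcp_rot: [-0.164, 0.986, -0.0, 0.0]
wrist_force: [-1.1, 0.3, 6.2]
finger_gap: 0.2
grip_force: 3.0
```

Request:
{"fn": "drive_tool", "kwargs": {"rows": [[[0, 0, -0.05, 0, 0, 0, 1], [0, 0, -0.1, 0, 0, 0, 1], [0, 0, -0.1, 0, 0, 0, 1]]]}}

```text
t: 8.0
tool_pos: [573.5, 2.3, 85.0]
tcp_rot: [-0.164, 0.986, -0.0, 0.001]
wrist_force: [-4.2, -0.0, 11.0]
finger_gap: -0.0
grip_force: 5.8
```

It's fully down at 11 N with travel stopped. I'll hold it a little over two seconds.

Request:
{"fn": "drive_tool", "kwargs": {"rows": [[[0, 0, 0, 0, 0, 0, 1], [0, 0, 0, 0, 0, 0, 1], [0, 0, 0, 0, 0, 0, 1], [0, 0, 0, 0, 0, 0, 1], [0, 0, 0, 0, 0, 0, 1], [0, 0, 0, 0, 0, 0, 1], [0, 0, 0, 0, 0, 0, 1], [0, 0, 0, 0, 0, 0, 1], [0, 0, 0, 0, 0, 0, 1], [0, 0, 0, 0, 0, 0, 1], [0, 0, 0, 0, 0, 0, 1], [0, 0, 0, 0, 0, 0, 1]]]}}

```text
t: 9.0
tool_pos: [573.5, 2.3, 85.0]
tcp_rot: [-0.164, 0.986, -0.0, 0.001]
wrist_force: [-3.3, 0.2, 12.0]
finger_gap: -0.1
grip_force: 5.9
```

Request:
{"fn": "drive_tool", "kwargs": {"rows": [[[0, 0, 0, 0, 0, 0, 1], [0, 0, 0, 0, 0, 0, 1], [0, 0, 0, 0, 0, 0, 1], [0, 0, 0, 0, 0, 0, 1], [0, 0, 0, 0, 0, 0, 1], [0, 0, 0, 0, 0, 0, 1], [0, 0, 0, 0, 0, 0, 1], [0, 0, 0, 0, 0, 0, 1], [0, 0, 0, 0, 0, 0, 1], [0, 0, 0, 0, 0, 0, 1], [0, 0, 0, 0, 0, 0, 1], [0, 0, 0, 0, 0, 0, 1]]]}}

```text
t: 10.0
tool_pos: [573.6, 2.3, 85.0]
tcp_rot: [-0.164, 0.986, -0.0, 0.001]
wrist_force: [-3.4, -0.3, 11.5]
finger_gap: 0.4
grip_force: 5.9
```

Request:
{"fn": "drive_tool", "kwargs": {"rows": [[[0, 0, 0, 0, 0, 0, 1], [0, 0, 0.3, 0, 0, 0, 1], [0, 0, 0.8, 0, 0, 0, 1], [0, 0, 1.5, 0, 0, 0, 1], [0, 0, 3, 0, 0, 0, 1], [0, 0, 6, 0, 0, 0, 1], [0, 0, 9, 0, 0, 0, 1], [0, 0, 12, 0, 0, 0, 1], [-4, 0, 14, 0, 0, 0, 1], [-8, 0, 15, 0, 0, 0, 1], [-12, 0, 15, 0, 0, 0, 1], [-12, 0, 15, 0, 0, 0, 1]]]}}

```text
t: 11.0
tool_pos: [447.8, 2.3, 235.3]
tcp_rot: [-0.164, 0.986, 0.0, -0.0]
wrist_force: [0.5, 0.4, 0.0]
finger_gap: -0.0
grip_force: 0.0
```

Request:
{"fn": "drive_tool", "kwargs": {"rows": [[[-4, 0, 0, 0, 0, 0, 1], [-8, 0, 0, 0, 0, 0, 1], [-8, 0, 0, 0, 0, 0, 1], [-8, 0, 0, 0, 0, 0, 1], [-8, 0, 0, 0, 0, 0, 1], [-8, 0, 0, 0, 0, 0, 1]]]}}

```text
t: 11.5
tool_pos: [374.0, 2.3, 233.7]
tcp_rot: [-0.164, 0.986, 0.0, -0.0]
wrist_force: [-0.0, -1.1, 0.7]
finger_gap: 0.0
grip_force: 0.0
```

```bash
python3 - <<'E'
from workcell import robot
import cv2, numpy as np
s=robot.snapshot("side")
cv2.imwrite("pics/a3.png",cv2.resize(s["img"][130:280,140:340,::-1],None,fx=4,fy=4,interpolation=cv2.INTER_CUBIC))
s=robot.sense(); print(s["t"],s["tool_pos"],s["wrist_force"],abs(s["qvel"]).max())
E
```

```text
11.55 [374.04780722   2.27316428 233.57154775] [-0.14695336 -0.02687222  0.34831197] 0.008377114120113252
```

View pics/a3.png

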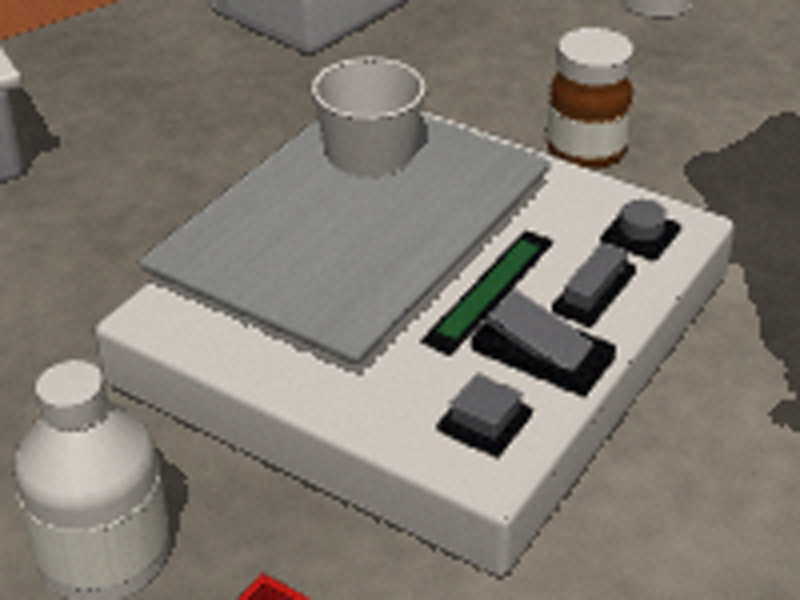

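The rocker is on, with its near end down at (565,350) and far end up at (515,305). The bar key is back up at (598,275), and the cup, bottle, jar and tray are untouched. The arm is clear and still.

```bash
python3 -c "
from workcell import robot
print(robot.close_job())"
```

```text
the job is handed in; nothing more can be done
None
```

The job is handed in: the rocker is fully on, the bar key was held fully down for just over two seconds and has come back up, nothing else was touched, and the arm is clear; it took 11.6 s of the 45 s allowed.

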